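# Line up the reagent bottles along the stop rail

### The arm

A 6-joint arm with a two-finger parallel gripper is mounted at the origin on a cart in front of the work surface, level with it; the furniture and walls round the work are solid. World frame = base frame: x ahead of the robot, y to its left, z up, the work surface at z = 0. Lengths are in m, angles in rad, forces in N, time in s.
With the tool pointing down it reaches from about 0.375 to 0.975 m from the base axis. Payload 3.8 kg.
Tool frame: the origin (TCP) lies midway between the tips of the shut fingers; the grasp point (between the pads) lies env.pinch_z behind it (env.pinch_z is the distance from the TCP to the grasp point, in m); z points along the fingers, y is the line along which they close (so a half turn about z gives the same grasp; the last joint's range is limited). The gripper opens to 85 mm and grips with 20 to 120 N. Pads are 22 mm wide; open, the fingers measure 114 mm over their backs; the gripper's body (76 mm by 85 mm) begins 54 mm behind the grasp point. The pads swing forward as they close: fully open they stand 13 mm farther back than shut.
Start: joints at [-1.158, 0.264, 1.604, -0, 1.274, -0.037], TCP at [0.293, -0.608, 0.231] pointing down, gripper open.
Joint ranges: [-2.63, 2.63], [-0.94, 2.18], [0.31, 2.57], [-1.31, 4.45], [0, 2.66], [-2.55, 2.55]. Speed limits (rad/s): [2.57, 2.57, 3.14, 3.14, 3.14, 3.14].

### API

Orientations are given as a 3x3 rotation matrix whose columns are the frame's x, y, z axes.
In Python, from workcell import env, vision gives the robot as it stands. Calls block until the motion is done:
- env.goto(position, orientation): joint-space move of the TCP to a pose.
- env.servo_line(position, rot=None, vel=0.15, f_stop=None): straight line of the TCP; rot=None keeps the orientation; vel is the mean speed in m/s. With f_stop (N) it stops when the force on the tool has changed by that much, and returns True; else False.
- env.movej(angles): joint-space move.
- env.command_gripper(opening, f_grip=None): finger opening in m; f_grip is the grip in N (None keeps the last); returns when the fingers have stopped.
- env.dwell(seconds).
- env.ik(position, orientation): joint angles nearest the present ones, or None.
- env.get_state(): the state.
- vision.get_image(name): name is "scene" or "top" or "wrist"; returns the picture (400x640x3 uint8, blue, green, red); there is no depth.
- vision.calibration(name): a dict with "intrinsics" (3x3 intrinsics, pixels), "xyz" and "rotation" of the camera in the world; the wrist camera has in their place "hand_eye" (4x4, takes a point from camera to tool coordinates, whose origin is the TCP and whose axes are the flange's). Camera axes: x right, y down, z forward; pixel columns grow to the right and rows downward; lengths in m; the calibration is good to about 2 mm. The wrist camera is an equidistant fisheye: a pixel r from the principal point sees the ray r / f radians off the axis. A picture is of the moment at which its call begins: read the wrist's pose just before it. calibration takes no time and is no camera call.
A pose or a line that the arm cannot do raises env.IKError and nothing moves.
- env.hand_in(): hands the job in; it is judged then, once.
The state is a dict: "time": time; "q": joint angles; "qd": joint speeds; "joint_torque": joint torques, N m; "position": TCP position; "orientation": TCP orientation; "wrist_force": force on the tool from outside, world axes, zero at the start; "moment": the same for the moment, N m; "opening": finger opening in m; "finger_force": force on a finger pad.
Only numpy, scipy, OpenCV 4.12 (cv2) and the standard library are available. Lean on these libraries where they do the work, as an engineer would, in place of code of your own. Each camera call takes 0.05 s, during which the arm holds its last target. There are 200 camera calls.

### The job

Nudge the three blue-capped glass bottles across the staging board, without lifting them off it or tipping them, into one even, straight row: each standing upright up against the board's metal stop rail and centred on one of its three black mark lines, one bottle to a mark, any bottle on any mark. Leave the small white vial and the black stopper at the ends of the board where they are, and let go of the bottles when they are in line.

Things in the scene. Friction and masses are not known exactly. Their poses are not given: they have to be found in the camera images.
- board: grey staging board fixed to the bench: plate 6 mm thick, 470 mm along y, reaching 225 mm to -x of a straight aluminium stop rail (12 mm thick, 20 mm above the plate) at its far side. Origin under the rail's front face at the middle mark, at bench height; x across the rail, away from the robot, y along it to the left. Marks 110 mm apart. The bottles start on the plate
- mark_left (a point): the left mark (110 mm left of the middle one): a thin black line on the board at right angles to the rail, running up over the rail. This point: where the line meets the rail's front face, at the height of the plate's top. Axes as the board's. A bottle standing against the rail on this mark has its axis at x = -28 mm, y = 0
- mark_middle (a point): the middle mark: a thin black line on the board at right angles to the rail, running up over the rail. This point: where the line meets the rail's front face, at the height of the plate's top. Axes as the board's. A bottle standing against the rail on this mark has its axis at x = -28 mm, y = 0
- mark_right (a point): the right mark (110 mm right of the middle one): a thin black line on the board at right angles to the rail, running up over the rail. This point: where the line meets the rail's front face, at the height of the plate's top. Axes as the board's. A bottle standing against the rail on this mark has its axis at x = -28 mm, y = 0
- bottle_a_mid (a point): one of three like glass bottles with a dark blue screw cap, round, 56 mm in diameter, 134 mm high over the cap (cap: the top 23 mm, 47 mm in diameter; straight  the lowest 73 mm; sloping shoulder between), about 0.15 kg. Pushed lower than 35 mm above its foot it slides, higher up it may tip; this point is on its axis, half-way up, 67 mm above its foot. z is its axis; its yaw does not matter
- bottle_b_mid (a point): one of three like glass bottles with a dark blue screw cap, round, 56 mm in diameter, 134 mm high over the cap (cap: the top 23 mm, 47 mm in diameter; straight  the lowest 73 mm; sloping shoulder between), about 0.15 kg. Pushed lower than 35 mm above its foot it slides, higher up it may tip; this point is on its axis, half-way up, 67 mm above its foot. z is its axis; its yaw does not matter
- bottle_c_mid (a point): one of three like glass bottles with a dark blue screw cap, round, 56 mm in diameter, 134 mm high over the cap (cap: the top 23 mm, 47 mm in diameter; straight  the lowest 73 mm; sloping shoulder between), about 0.15 kg. Pushed lower than 35 mm above its foot it slides, higher up it may tip; this point is on its axis, half-way up, 67 mm above its foot. z is its axis; its yaw does not matter
- vial_mid (a point): small white plastic vial with a white screw cap, 37 mm in diameter, 85 mm high, standing by the rail at one end of the board, about 210 mm from the middle mark; to be left alone. The point is on its axis half-way up
- stopper_mid (a point): black rubber stopper, 31 mm in diameter, 26 mm high, standing by the rail at the other end of the board, about 210 mm from the middle mark; to be left alone. The point is on its axis half-way up
There are look-alikes about, which are no part of the job. What is shaped like the part that bears bottle_a_mid but purple or yellow is not meant.

How it is judged:
By the outcome, as a careful person would: the job done as asked, in the order asked, and still so for the second after the job is handed in, with the robot touching nothing.
It also fails if it takes over 53 s, if anything falls off the work surface, if the arm or the gripper's body presses on something with over 40 N, if the wrist force passes 120 N, or if a joint passes its speed limit or range.

## Working session

There is one attempt and no reset: what is moved stays moved. The work goes in short steps, each a Python script; the robot and the scene stay as the last script left them, time stands still between calls to the robot, and variables do not carry over. Pictures are saved under pics/ and viewed, at most 10 in all, crops included, and the job is handed in when it is done.

```bash
mkdir -p pics; ls
python3 - <<'E'
from workcell import env, vision
import cv2, numpy as np
np.set_printoptions(precision=4,suppress=True)
for n in("top","scene"):
    cv2.imwrite(f"pics/{n}0.png",vision.get_image(n)); print(n,vision.calibration(n))
print(vision.calibration("wrist")); print(env.get_state()['time'],env.pinch_z)
E
```

```text
pics
top {'intrinsics': array([[397.6877,   0.    , 323.6438],
       [  0.    , 397.6877, 195.7838],
       [  0.    ,   0.    ,   1.    ]]), 'xyz': array([0.3338, 0.0404, 1.051 ]), 'rotation': array([[ 0.0484, -0.9743,  0.2201],
       [-0.9988, -0.0467,  0.0131],
       [-0.0025, -0.2205, -0.9754]])}
scene {'intrinsics': array([[492.1381,   0.    , 313.8442],
       [  0.    , 492.1381, 197.5275],
       [  0.    ,   0.    ,   1.    ]]), 'xyz': array([-0.0711,  0.8769,  0.6623]), 'rotation': array([[-0.8068, -0.3137,  0.5008],
       [-0.5906,  0.4037, -0.6987],
       [ 0.017 , -0.8594, -0.5109]])}
{'intrinsics': array([[309.7069,   0.    , 320.4988],
       [  0.    , 309.7069, 203.8055],
       [  0.    ,   0.    ,   1.    ]]), 'hand_eye': array([[-0.0005, -0.9638, -0.2667,  0.0686],
       [ 1.    , -0.0007,  0.0005,  0.0006],
       [-0.0007, -0.2667,  0.9638, -0.1434],
       [ 0.    ,  0.    ,  0.    ,  1.    ]])}
0.1 0.0187
```

View pics/top0.png

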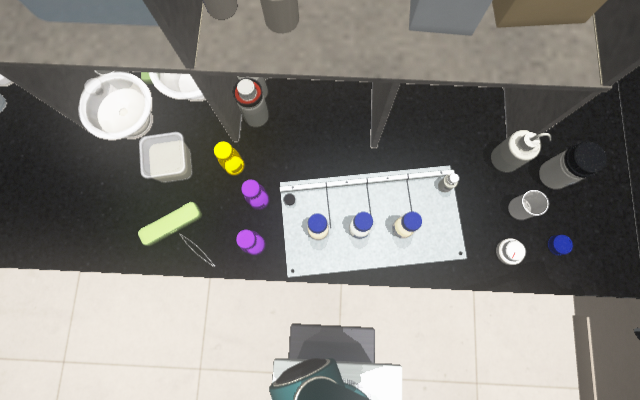

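View pics/scene0.png

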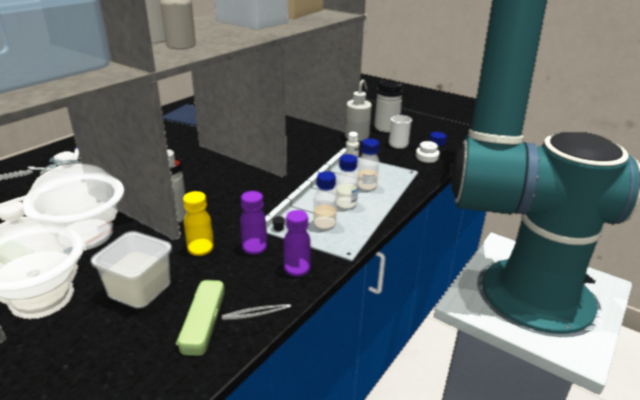

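The top view shows the board at about (283–465, 168–275), with the rail along its top edge. The caps are near (318,219), (362,221) and (411,221), the vial is at (450,182) and the stopper at (290,199). The scene view shows a shelf with uprights behind the rail.

```bash
cat > h.py <<'E'
from workcell import env, vision
import cv2, numpy as np
np.set_printoptions(precision=4,suppress=True)
def cast(n,uv,z):
    c=vision.calibration(n); K=c['intrinsics']; uv=np.atleast_2d(uv).astype(float)
    d=(np.c_[uv,np.ones(len(uv))]@np.linalg.inv(K).T)@c['rotation'].T
    return c['xyz']+d*((z-c['xyz'][2])/d[:,2])[:,None]
def proj(n,P):
    c=vision.calibration(n); p=(np.atleast_2d(P)-c['xyz'])@c['rotation']@c['intrinsics'].T
    return p[:,:2]/p[:,2:]
def caps(n,im):
    h=cv2.cvtColor(im,cv2.COLOR_BGR2HSV)
    m=cv2.inRange(h,(112,120,40),(128,255,255))
    k,_,s,c=cv2.connectedComponentsWithStats(m)
    return [(s[i],c[i]) for i in range(1,k) if s[i][4]>60]
E
python3 - <<'E'
from h import *
t=cv2.imread('pics/top0.png'); s=cv2.imread('pics/scene0.png')
for n,im in(('top',t),('scene',s)):
    for st,c in caps(n,im): print(n,st,c,cast(n,c,.135)[0])
cv2.imwrite('pics/crop.png',cv2.resize(t[150:285,272:472],None,fx=4,fy=4,interpolation=cv2.INTER_CUBIC))
# shelf/divider points at bench
for p in[(378,150),(238,142),(507,150),(375,75),(600,88),(195,70)]: print(p,[cast('top',p,z)[0,:2] for z in(0,.4,.5)])
E
```

```text
top [355 213  18  17 244] [363.3402 220.7746] [ 0.4854 -0.0425  0.135 ]
top [404 212  18  18 252] [412.381  220.5159] [ 0.4915 -0.1565  0.135 ]
top [308 214  19  18 252] [316.9802 222.631 ] [0.4758 0.0651 0.135 ]
top [548 234  25  22 421] [560.0261 244.4276] [ 0.4522 -0.4946  0.135 ]
scene [429 131  18  15 201] [438.3134 137.2935] [ 0.3691 -0.302   0.135 ]
scene [361 137  19  18 280] [370.1143 145.6857] [ 0.4853 -0.1422  0.135 ]
scene [340 154  17  17 242] [347.8223 161.8884] [ 0.4801 -0.0289  0.135 ]
scene [317 171  18  19 284] [325.7218 180.0669] [0.4698 0.078  0.135 ]
(378, 150) [array([ 0.7086, -0.0902]), array([ 0.566 , -0.0405]), array([ 0.5303, -0.028 ])]
(238, 142) [array([0.7136, 0.3012]), array([0.569, 0.202]), array([0.5329, 0.1771])]
(507, 150) [array([ 0.7256, -0.4481]), array([ 0.5765, -0.2622]), array([ 0.5392, -0.2157])]
(375, 75) [array([ 0.9379, -0.0773]), array([ 0.708 , -0.0325]), array([ 0.6505, -0.0213])]
(600, 88) [array([ 0.9271, -0.7254]), array([ 0.7013, -0.4339]), array([ 0.6448, -0.3611])]
(195, 70) [array([0.9292, 0.4481]), array([0.7026, 0.2929]), array([0.646 , 0.2541])]
```

View pics/crop.png

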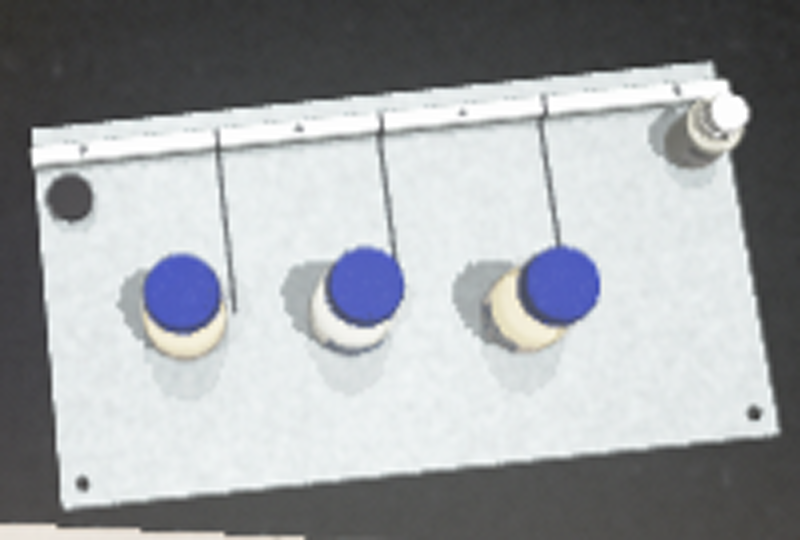

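Run:
```python
from h import *
s=env.get_state(); print(s['orientation'])
def R(yaw,th):  # tool x up-forward, z forward-down
    c,sn=np.cos(yaw),np.sin(yaw); f=np.array([c,sn,0]); u=np.array([0,0,1.])
    x=np.cos(th)*f+np.sin(th)*u; z=np.sin(th)*f-np.cos(th)*u
    return np.c_[x,np.cross(z,x),z]
for p in [(.36,.07,.02),(.36,-.16,.02),(.49,.07,.02),(.49,-.16,.02),(.38,-.05,.2)]:
    for th in(.6,.8): print(p,th,env.ik(np.array(p),R(-.07,th)))
env.servo_line(np.array([.28,-.45,.33]),vel=.3)
env.goto(np.array([.43,-.05,.31]),R(-.07,0))
s=env.get_state(); im=vision.get_image('wrist'); print(s['time'],s['position'],s['orientation'])
cv2.imwrite('pics/w0.png',im); np.savez('w0.npz',p=s['position'],R=s['orientation'])
```

```text
[[ 0.9005  0.4348 -0.0009]
 [ 0.4348 -0.9005  0.0019]
 [ 0.0001 -0.0021 -1.    ]]
(0.36, 0.07, 0.02) 0.6 None
(0.36, 0.07, 0.02) 0.8 None
(0.36, -0.16, 0.02) 0.6 None
(0.36, -0.16, 0.02) 0.8 None
(0.49, 0.07, 0.02) 0.6 None
(0.49, 0.07, 0.02) 0.8 None
(0.49, -0.16, 0.02) 0.6 [-0.5373 -0.0137  2.5206  1.254   0.271  -0.0667]
(0.49, -0.16, 0.02) 0.8 None
(0.38, -0.05, 0.2) 0.6 None
(0.38, -0.05, 0.2) 0.8 None
2.45 [ 0.4302 -0.0507  0.3096] [[ 0.9975 -0.0706 -0.0009]
 [-0.0706 -0.9975 -0.0003]
 [-0.0009  0.0003 -1.    ]]
```

View pics/w0.png

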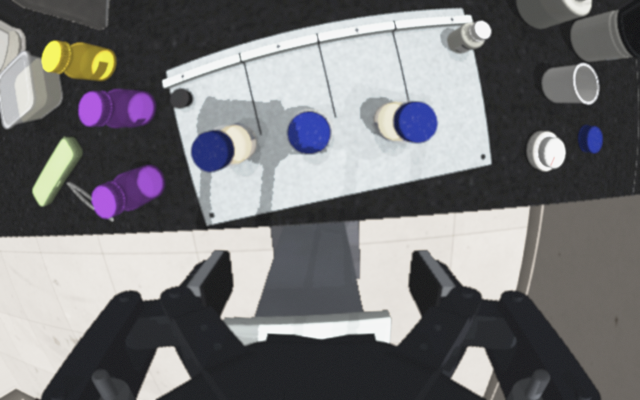

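The wrist view shows all three caps at about (212,150), (309,132) and (415,121). The marks meet the rail near (244,62), (319,40) and (395,21). I'll rectify it onto the plate plane and check which tilts the arm can reach.

```bash
cat >> h.py <<'E'
def wproj(P,p,R):
    c=vision.calibration('wrist'); H=c['hand_eye']; K=c['intrinsics']
    t=(np.atleast_2d(P)-p)@R; q=(t-H[:3,3])@H[:3,:3]
    r=np.hypot(q[:,0],q[:,1]); a=np.arctan2(r,q[:,2])*K[0,0]/np.maximum(r,1e-9)
    return np.c_[q[:,0]*a+K[0,2],q[:,1]*a+K[1,2]]
def wcast(uv,z,p,R):
    c=vision.calibration('wrist'); H=c['hand_eye']; K=c['intrinsics']
    d=(np.atleast_2d(uv)-K[:2,2])/K[0,0]; a=np.linalg.norm(d,axis=1)
    q=np.c_[d*np.sinc(a/np.pi)[:,None],np.cos(a)]@(R@H[:3,:3]).T; o=p+R@H[:3,3]
    return o+q*((z-o[2])/q[:,2])[:,None]
def rect(im,z,p,R,x0=.38,x1=.64,y0=-.32,y1=.2,s=1500):   # orthographic: row=(x1-x)s, col=(y1-y)s
    h,w=int((x1-x0)*s),int((y1-y0)*s); r,c=np.mgrid[:h,:w]
    uv=wproj(np.c_[x1-r.ravel()/s,y1-c.ravel()/s,np.full(r.size,z)],p,R).reshape(h,w,2).astype(np.float32)
    return cv2.remap(im,uv,None,cv2.INTER_CUBIC)
def T(yaw,th):
    c,sn=np.cos(yaw),np.sin(yaw); f=np.array([c,sn,0]); u=np.array([0,0,1.])
    x=np.cos(th)*f+np.sin(th)*u; z=np.sin(th)*f-np.cos(th)*u
    return np.c_[x,np.cross(z,x),z]
E
python3 - <<'E'
from h import *
d=np.load('w0.npz'); im=cv2.imread('pics/w0.png')
for st,c in caps('w',im): print('wrist',c,wcast(c,.137,d['p'],d['R'])[0])
cv2.imwrite('pics/rect.png',rect(im,.006,d['p'],d['R']))
# top+scene triangulation of caps (rays)
t=[c for _,c in caps('',cv2.imread('pics/top0.png'))][:3]; s=[c for _,c in caps('',cv2.imread('pics/scene0.png'))][1:]
t=[t[2],t[0],t[1]]; s=s[::-1]
for a,b in zip(t,s):
    M=[];v=[]
    for n,u in(('top',a),('scene',b)):
        o=vision.calibration(n)['xyz']; e=cast(n,u,0)[0]-o; e/=np.linalg.norm(e); A=np.eye(3)-np.outer(e,e); M.append(A); v.append(A@o)
    print('tri',np.linalg.lstsq(np.vstack(M),np.hstack(v),rcond=None)[0])
for y in(.07,-.05,-.16):
  for th in(.3,.4,.5,.6):
    print(y,th,[x for x in np.arange(.36,.54,.01).round(2) if env.ik(np.array([x,y,.02]),T(-.07,th)) is not None][:1])
E
```

```text
wrist [415.4346 121.6463] [ 0.4929 -0.1543  0.137 ]
wrist [308.7165 132.2775] [ 0.4873 -0.043   0.137 ]
wrist [590.1356 138.6797] [ 0.4773 -0.4234  0.137 ]
wrist [211.8484 150.5619] [0.4782 0.0614 0.137 ]
tri [0.4776 0.0656 0.1269]
tri [ 0.4875 -0.0428  0.127 ]
tri [ 0.4933 -0.158   0.127 ]
0.07 0.3 [np.float64(0.39)]
0.07 0.4 [np.float64(0.42)]
0.07 0.5 [np.float64(0.46)]
0.07 0.6 []
-0.05 0.3 [np.float64(0.4)]
-0.05 0.4 [np.float64(0.43)]
-0.05 0.5 [np.float64(0.47)]
-0.05 0.6 [np.float64(0.5)]
-0.16 0.3 [np.float64(0.36)]
-0.16 0.4 [np.float64(0.39)]
-0.16 0.5 [np.float64(0.43)]
-0.16 0.6 [np.float64(0.47)]
```

View pics/rect.png

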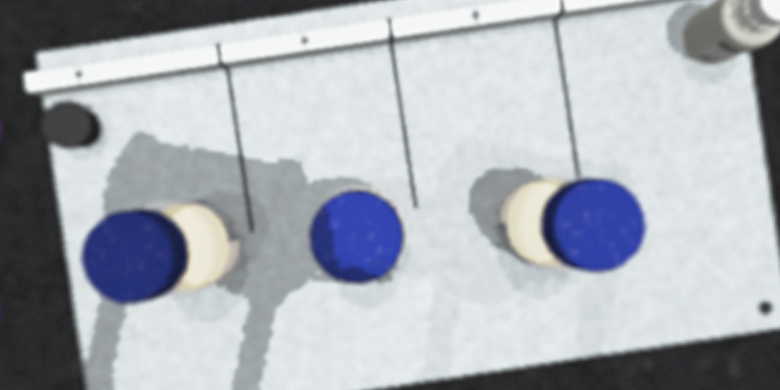

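The rectified view shows the marks meeting the rail front at about (229,67), (394,43) and (557,18). The rail's yaw is about +0.145 rad. Next I'll refine this with line fits and check IK for oblique pushes.

Run:
```python
from h import *
d=np.load('w0.npz'); s=1500
A=rect(cv2.imread('pics/w0.png'),.006,d['p'],d['R'])
h,w=A.shape[:2]; r,c=np.mgrid[:h,:w]
uv=proj('top',np.c_[.64-r.ravel()/s,.2-c.ravel()/s,np.full(r.size,.006)]).reshape(h,w,2).astype(np.float32)
B=cv2.remap(cv2.imread('pics/top0.png'),uv,None,cv2.INTER_CUBIC)
cv2.imwrite('pics/rtop.png',B)
for n,I in(('wrist',A),('top',B)):
    g=cv2.GaussianBlur(I,(3,3),0).min(axis=2).astype(float)
    # rail front-bottom edge: strongest bright->plate step downwards near the guess
    P=[]
    for col in range(70,640,4):
        r0=67-(col-229)*.1494
        a,b=int(r0-12),int(r0+14)
        if a<1: continue
        k=np.diff(g[a:b,col]); j=k.argmin(); P.append((col,a+j+.5))
    P=np.array(P); f=cv2.fitLine(P.astype(np.float32),cv2.DIST_HUBER,0,.01,.01).ravel()
    rl=lambda col: f[3]+(col-f[2])*f[1]/f[0]
    print(n,'rail yaw',np.arctan(-f[1]/f[0]),'resid',np.median(abs(P[:,1]-rl(P[:,0]))))
    for gc,gr in((229,67),(394,43),(557,18)):
        Q=[]
        for row in range(gr+10,gr+110,3):
            c0=gc+(row-gr)*.142; a=int(c0-14); k=g[row,a:a+28]; wt=np.clip(np.median(k)-15-k,0,None)
            if wt.max()>15: Q.append((a+(wt*np.arange(28)).sum()/wt.sum(),row))
        Q=np.array(Q,np.float32); v=cv2.fitLine(Q,cv2.DIST_HUBER,0,.01,.01).ravel()
        # intersection
        row=gr
        for _ in range(5): col=v[2]+(row-v[3])*v[0]/v[1]; row=rl(col)
        print('  mark',.64-row/s,.2-col/s,'yaw',np.arctan(v[0]/v[1]),len(Q))
for st,cc in caps('w',cv2.imread('pics/w0.png')): print('cap',wcast(cc,.127,d['p'],d['R'])[0])
bs=[(.478,.0645),(.4875,-.043),(.493,-.157)]; ts=[(.5676,.043),(.5836,-.067),(.600,-.175)]
for b,t in zip(bs,ts):
    b,t=np.array(b),np.array(t); u=(t-b)/np.linalg.norm(t-b); yaw=np.arctan2(u[1],u[0])
    for dy in (0,.2):
     for th in(.3,.35,.4,.45,.5):
      print(yaw,dy,th,[env.ik(np.r_[q,.018],T(yaw+dy,th)) is not None for q in(b-.05*u,b-.04*u,t-.04*u)],env.ik(np.r_[b-.05*u,.12],T(yaw+dy,th)) is not None)
```

```text
wrist rail yaw 0.14903337 resid 0.24786242420548632
  mark 0.59850603 0.049166277 yaw 0.15082844 34
  mark 0.6148878 -0.059938565 yaw 0.14942107 34
  mark 0.63123447 -0.16880997 yaw 0.15206762 34
top rail yaw 0.15090144 resid 0.39357167073239196
  mark 0.596577 0.049667865 yaw 0.14905044 34
  mark 0.61307913 -0.058857784 yaw 0.15146156 34
  mark 0.6296062 -0.16754724 yaw 0.14929006 34
cap [ 0.4927 -0.1574  0.127 ]
cap [ 0.4869 -0.0426  0.127 ]
cap [ 0.4767 -0.4351  0.127 ]
cap [0.4776 0.0651 0.127 ]
-0.23550276881713159 0 0.3 [True, True, True] True
-0.23550276881713159 0 0.35 [True, True, True] True
-0.23550276881713159 0 0.4 [True, True, True] True
-0.23550276881713159 0 0.45 [False, False, True] True
-0.23550276881713159 0 0.5 [False, False, False] True
-0.23550276881713159 0.2 0.3 [True, True, True] True
-0.23550276881713159 0.2 0.35 [True, True, True] True
-0.23550276881713159 0.2 0.4 [True, True, True] True
-0.23550276881713159 0.2 0.45 [False, True, True] True
-0.23550276881713159 0.2 0.5 [False, False, True] True
-0.2447338051493875 0 0.3 [True, True, True] True
-0.2447338051
[... 280 characters left out ...]
True, True] True
-0.2447338051493875 0.2 0.4 [True, True, True] True
-0.2447338051493875 0.2 0.45 [False, True, True] True
-0.2447338051493875 0.2 0.5 [False, False, True] True
-0.16666382777034341 0 0.3 [True, True, True] True
-0.16666382777034341 0 0.35 [True, True, True] True
-0.16666382777034341 0 0.4 [True, True, True] True
-0.16666382777034341 0 0.45 [True, True, True] True
-0.16666382777034341 0 0.5 [True, True, True] True
-0.16666382777034341 0.2 0.3 [True, True, True] True
-0.16666382777034341 0.2 0.35 [True, True, True] True
-0.16666382777034341 0.2 0.4 [True, True, True] True
-0.16666382777034341 0.2 0.45 [True, True, True] True
-0.16666382777034341 0.2 0.5 [True, True, True] True
```

```bash
cat > push.py <<'E'
from h import *
RY=.150; n=np.array([np.cos(RY),np.sin(RY)])
M={'a':(.5965,.0494),'b':(.613,-.0594),'c':(.6295,-.1682)}
B={'a':(.4776,.0653),'b':(.4872,-.0427),'c':(.493,-.1577)}
D=.032; TH=.4; Z=.018
def push(k,yaw=-.03,shift=0):
    f=np.array([np.cos(yaw),np.sin(yaw)]); R=T(yaw,TH); b=np.array(B[k])
    t=np.array(M[k])-.028*n+shift*np.array([-n[1],n[0]])
    P=lambda q,d=D,z=Z: np.r_[q-d*f,z]
    env.goto(P(b,.052,.18),R)
    env.servo_line(P(b,.052),vel=.12)
    print(k,'contact?',env.servo_line(P(b,D+.004),vel=.06,f_stop=6))
    print(' leg1',env.servo_line(P(t-.012*n),vel=.05,f_stop=6),env.get_state()['position'])
    h=env.servo_line(P(t+.010*n),vel=.025,f_stop=4); s=env.get_state()
    print(' leg2',h,s['position'],'axis err n,t',((s['position'][:2]+D*f-t)@np.c_[n,[-n[1],n[0]]]),s['wrist_force'],s['time'])
    p=s['position']; env.servo_line(np.r_[p[:2]-.04*f,Z+.004],vel=.1)
    env.servo_line(np.r_[p[:2]-.05*f,.18],vel=.2)
E
python3 - <<'E'
from push import *
env.command_gripper(.028)
push('c')
print(env.get_state()['time'])
im=vision.get_image('top'); cv2.imwrite('pics/t1.png',im)
for st,c in caps('',im): print(c,cast('top',c,.127)[0])
cv2.imwrite('pics/t1c.png',cv2.resize(im[130:300,262:482],None,fx=3,fy=3,interpolation=cv2.INTER_CUBIC))
E
```

```text
c contact? False
 leg1 False [ 0.5578 -0.1732  0.018 ]
 leg2 True [ 0.5653 -0.1717  0.0172] axis err n,t [-0.0045  0.0004] [-0.6021 -1.2847  1.8849] 8.4
9.8833
[419.2669 176.7211] [ 0.6003 -0.1748  0.127 ]
[363.3401 220.8259] [ 0.4866 -0.0432  0.127 ]
[316.9803 222.626 ] [0.4771 0.0653 0.127 ]
[559.9299 244.3715] [ 0.4533 -0.4991  0.127 ]
```

View pics/t1c.png

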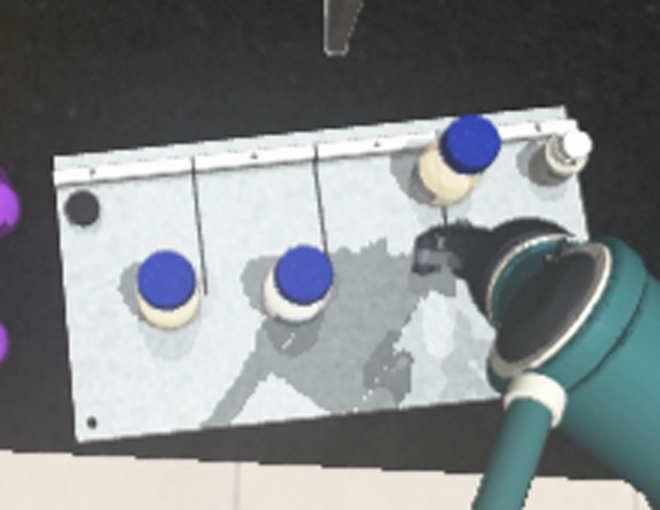

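The right bottle is standing upright at the rail, close to its mark; the cap is at crop (470,143). Now the other two.

```bash
sed -i 's/f_stop=4)/f_stop=6)/; s/f_stop=6),env.get/f_stop=8),env.get/' push.py
python3 - <<'E'
from push import *
push('b',shift=.001); push('a',shift=.001)
env.goto(np.array([.45,-.06,.31]),T(.15,0))
s=env.get_state(); im=vision.get_image('wrist'); print(s['time'])
cv2.imwrite('pics/w1.png',im); np.savez('w1.npz',p=s['position'],R=s['orientation'])
t=vision.get_image('top'); cv2.imwrite('pics/t2.png',t)
tv=np.array([-n[1],n[0]])
for nm,C in(('w',[wcast(c,.127,s['position'],s['orientation'])[0] for _,c in caps('',im)]),('t',[cast('top',c,.127)[0] for _,c in caps('',t)])):
    for P in C:
        if P[1]<-.3: continue
        k=min(M,key=lambda k:np.hypot(*(P[:2]-M[k]))); e=P[:2]-(np.array(M[k])-.028*n); print(nm,k,P,'err n',e@n,'t',e@tv)
A=rect(im,.006,s['position'],s['orientation'],.47,.66,-.26,.14,2000); cv2.imwrite('pics/rect1.png',A)
E
```

```text
b contact? False
 leg1 False [ 0.5412 -0.0634  0.018 ]
 leg2 True [ 0.5499 -0.0618  0.0171] axis err n,t [-0.0033  0.0003] [-2.0216 -0.681   1.3227] 15.025
a contact? False
 leg1 False [0.5247 0.0454 0.018 ]
 leg2 True [0.5325 0.0466 0.0168] axis err n,t [-0.0042  0.    ] [-0.5369  0.3163  0.9047] 21.4417
23.65
w b [ 0.5839 -0.0641  0.127 ] err n -0.001470060400788837 t -0.00025226534493973416
w a [0.5666 0.0455 0.127 ] err n -0.0020943817467814615 t 0.0006322064402097496
w c [ 0.5995 -0.1744  0.127 ] err n -0.002600453553896529 t -0.001612132037456751
t a [0.5667 0.045  0.127 ] err n -0.00214388238259625 t 0.00011557176080523952
```

View pics/rect1.png

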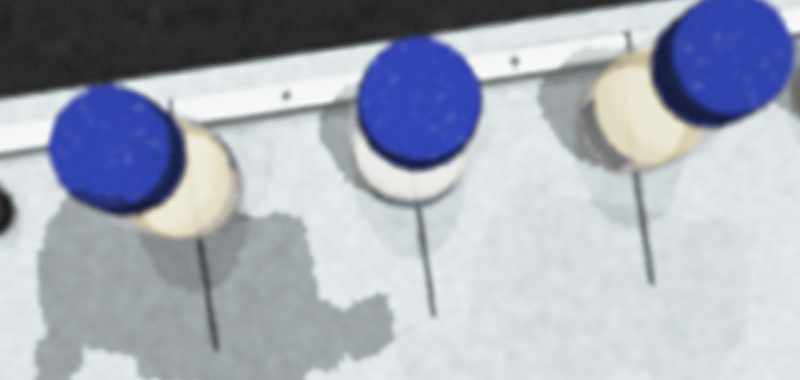

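All three are upright and on their marks to within about 2 mm. The stop positions show a and c about 1 mm short of b, so I'll press each one gently against the rail with a higher stop force. I'll also correct c sideways.

Run:
```python
from push import *
yaw=-.03; f=np.array([np.cos(yaw),np.sin(yaw)]); R=T(yaw,TH); tv=np.array([-n[1],n[0]])
for k,sh in(('a',0),('b',.0012),('c',.002)):
    t=np.array(M[k])-.028*n+sh*tv; P=lambda q,d,z=Z: np.r_[q-d*f,z]
    env.goto(P(t,.06,.12),R); env.servo_line(P(t,.055),vel=.15)
    print(k,env.servo_line(P(t-.005*n,.037),vel=.05,f_stop=6))
    f0=env.get_state()['wrist_force']
    h=env.servo_line(P(t+.008*n,D),vel=.03,f_stop=14); s=env.get_state()
    print(' ',h,'n,t',(s['position'][:2]+D*f-t)@np.c_[n,tv],s['wrist_force']-f0,s['time'])
    p=s['position']; env.servo_line(np.r_[p[:2]-.03*f,Z+.004],vel=.12); env.servo_line(np.r_[p[:2]-.04*f,.12],vel=.25)
    if env.get_state()['time']>45: break
env.goto(np.array([.45,-.06,.31]),T(.15,0))
s=env.get_state(); im=vision.get_image('wrist'); t=vision.get_image('top'); print(s['time'])
for nm,C in(('w',[wcast(c,.127,s['position'],s['orientation'])[0] for _,c in caps('',im)]),('t',[cast('top',c,.127)[0] for _,c in caps('',t)])):
    for Q in C:
        if Q[1]<-.3: continue
        k=min(M,key=lambda k:np.hypot(*(Q[:2]-M[k]))); e=Q[:2]-(np.array(M[k])-.028*n); print(nm,k,'err n',e@n,'t',e@tv)
cv2.imwrite('pics/rect2.png',rect(im,.006,s['position'],s['orientation'],.47,.66,-.26,.14,2000))
```

```text
a False
  True n,t [-0.0041  0.0008] [-1.932   0.7889  0.5565] 26.2917
b False
  True n,t [-0.0034  0.001 ] [-2.2422 -0.7215  3.9033] 29.4
c False
  True n,t [-0.0045  0.001 ] [-3.6553 -1.8654  2.5127] 32.4833
34.3417
w b err n -0.0014681789249072774 t -0.0001931515452918652
w a err n -0.00199764692218638 t 0.0007560692785485431
w c err n -0.0025161426864257143 t -0.0016647205881218047
t a err n -0.0020201200956667525 t 0.00035636578132090124
```

View pics/rect2.png

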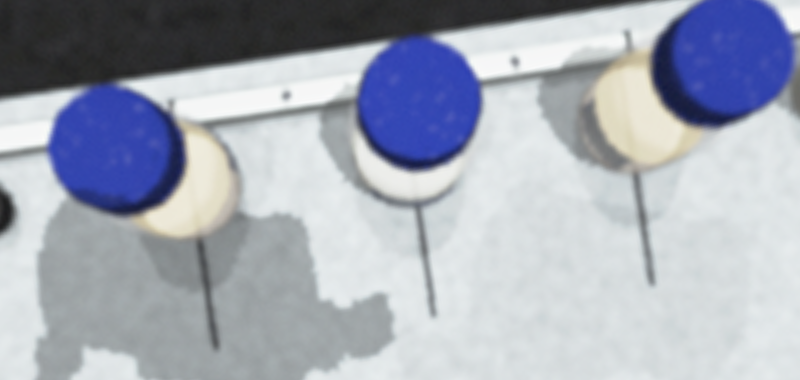

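```bash
python3 -c "
from workcell import env
print(env.hand_in())"
```

```text
the job is handed in; nothing more can be done
None
```

The three blue-capped bottles stand upright against the rail, each within about 2 mm of its mark by the camera; the gripper is clear, the vial and stopper were left alone, and the job was handed in at about 34 s of the 53 s allowed.

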